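# Press a brass lamp stem home in the sprung nest and hold it there

### The arm

A 6-joint arm with a two-finger parallel gripper is mounted at the origin on the work surface. World frame = base frame: x ahead of the robot, y to its left, z up, the work surface at z = 0. Lengths are in m, angles in rad, forces in N, time in s.
With the tool pointing down it reaches from about 0.4 to 0.825 m from the base axis. Payload 7 kg.
Tool frame: the origin (TCP) lies midway between the tips of the shut fingers; the grasp point (between the pads) lies 19 mm behind it (env.grasp_offset is the distance from the TCP to the grasp point, in m); z points along the fingers, y is the line along which they close (so a half turn about z gives the same grasp; the last joint's range is limited). The gripper opens to 85 mm and grips with 20 to 120 N. Pads are 22 mm wide; open, the fingers measure 114 mm over their backs; the gripper's body (76 mm by 85 mm) begins 54 mm behind the grasp point. The pads swing forward as they close: fully open they stand 13 mm farther back than shut.
Start: joints at [-0.91, 0.359, 0.012, 0, -1.224, -0.288], TCP at [0.246, -0.629, 0.231] pointing down, gripper open.
Joint ranges: [-3.07, 3.07], [-1.43, 2.12], [-1.02, 1.25], [-3.03, 1.67], [-3.05, -0], [-3.03, 3.03]. Speed limits (rad/s): [2.39, 2.39, 3.01, 3.14, 3.14, 3.14].

### API

Orientations are given as a unit quaternion [x, y, z, w].
In Python, from cell import readout, vision, env gives the robot as it stands.
- The arm moves only by the shell command python3 -m inch 'ROWS'. ROWS is JSON, a list of rows, each an object with "slide": the shift along the tool's x, y, z in m, a list of three; "turn": the turn about the tool's z in degrees; "fingers": the finger opening in m, from 0 to 0.0854. In form: [{"slide": [dx, dy, dz], "turn": turn, "fingers": fingers}, ...]. A call has 1 to 20 rows; each row shifts and turns the commanded pose from where the row before left it, along the tool's axes as they then stand; what a row does not reach is not made up. A row lasts 1/12 s, in which the tool goes at most 41.7 mm and 7.16 degrees, less where a joint would pass 70% of its speed; a pose out of reach is approached as far as the arm can. A call is refused whole if a number of a shift passes 0.0417 or a number of a turn 7.16, either way. A call with a gripper value outside its range is refused whole. The fingers move at their own pace and stop on an object; the grip force is fixed at half the most. Time passes only in rows, so rows that do not move let the fingers close. It gives the time, the measured TCP pose, the force, the opening and the grip force at its end, in the units of the state.
- readout.observe(): the state, without advancing time (a new reading comes with each control period).
- vision.snapshot(name): name is "scene" or "top"; returns a dict with "img" (480x640x3 uint8, blue, green, red), "z_map" (480x640 float32, m along the optical axis (not along the pixel's ray), 0 where there is no reading), "intrinsics" (3x3 intrinsics, pixels), "rvec" (rotation vector, rad) and "tvec" (3), from world to camera coordinates, as OpenCV has them. Camera axes: x right, y down, z forward; pixel columns grow to the right and rows downward; lengths in m; the calibration is good to about 2 mm. A picture is of the moment at which its call begins.
- env.close_job(): hands the job in; it is judged then, once.
The state is a dict: "time": time; "qpos": joint angles; "joint_velocities": joint speeds; "effort": joint torques, N m; "tcp_pos": TCP position; "ee_rot": TCP orientation; "contact_force": force on the tool from outside, world axes, zero at the start; "ft_torque": the same for the moment, N m; "opening": opening from 0.0 (shut) to 1.0 (fully open); "gripper_force": force on a finger pad.
Only numpy, scipy, OpenCV 4.12 (cv2) and the standard library are available. Lean on these libraries where they do the work, as an engineer would, in place of code of your own. Each camera call takes 0.05 s, during which the arm holds its last target. There are 200 camera calls.

### The job

Take the brass lamp stem (not the black or the chrome one) out of the blue rack, put its thin spigot into the bore of the green nest and push it down against the sprung plunger until its flange sits flat and firmly on the steel stop ring, without ramming it. Keep it pushed home so that a colleague can tighten it: the program finishes while still holding it down. Leave the other two stems and the screwdriver alone.

Things in the scene. Friction and masses are not known exactly. Their poses are not given: they have to be found in the camera images.
- rack: Fixed blue stock block, 90 (its x) x 290 (its y) x 45 mm high, standing on the bench; origin at the centre of its underside. Three through holes of 28 mm diameter at y = -95, 0 and +95 mm along its long axis, a stem standing loosely in each, its flange resting on the rack's top.
- brass_stem: Yellow brass lamp stem, upright in one rack hole (which one varies), loose, 0.24 to 0.38 kg. Origin: centre of its lower end, z up its axis; 9 mm above the bench in the rack. Heights from the origin: spigot 20 mm diameter, 0 to 36 mm (lowest 4 mm taper to 14); flange 44 mm diameter, 36 to 42; plain column 26 mm diameter, 42 to 102 (grip here); nipple 12 mm diameter, 102 to 110.
- black_stem: A bystander: the same stem in black, standing in another rack hole. Same shape, size and origin as the brass one.
- chrome_stem: A bystander: the same stem in silvery chrome, standing in another rack hole. Same shape, size and origin as the brass one.
- nest: Fixed green press nest, a block 100 x 100 x 60 mm high on the bench, origin at the centre of its underside, z up. In its middle a vertical through bore, 23 mm in diameter, its mouth (60 mm above the bench) square-edged. A steel stop ring lies around the mouth on top of the block.
- stop_ring: The fixed steel stop ring on top of the nest, the hard stop: 52 mm outer and 30 mm inner diameter, 5 mm high, concentric with the bore. Origin at the centre of its underside, 60 mm above the bench; its upper face is 65 mm above the bench.
- stop_face (a point): Point on the bore's axis at the height of the stop ring's upper face, 65 mm above the bench; z up. With the stem home its origin is 36 mm straight below this point.
- plunger_head (a point): Centre of the top of the red sprung plunger (18 mm in diameter) in the nest's bore; at rest it is 22 mm below the stop ring's upper face (43 mm above the bench). An orange pin on it sticks out of a slot in the nest's side and rides down with it.
- plunger (a joint): How far the plunger is pushed down, in m: 0 at rest, about 0.014 when the stem's flange meets the stop ring (it could go 0.020). Spring: about 5 N to start it moving, growing by 0.57 N per mm to about 13 N when the flange meets the ring. It carries the stem's weight, so a stem let go stands 14 mm proud of the ring.
- screwdriver: A bystander: orange-handled screwdriver lying on the bench beside the nest, about 0.2 m long, lying along its x axis.
Things that resemble listed ones, but are neither listed nor needed, are in the scene too. Of the things that look like the brass_stem, the smallest one is meant.

How it is judged:
On the way:
1. the brass stem is lifted clear of the rack, its lower end above the rack's top (height (world z) of brass_stem above 0.047 m), for 0.1 s.
At the end, for the whole second after the job is handed in: Held through the last second: brass stem in the bore (lower end within 4 mm of its axis, 34.5 mm or more below the ring's face), upright within 0.06 rad, at rest; plunger down 12 mm or more; flange on the stop ring with 1.5 to 50 N; robot pressing on the stem with over 3 N (value of joint plunger above 0.012 m and horizontal distance between brass_stem and stop_face below 0.004 m and z of brass_stem in the frame of stop_face below -0.0345 m and angle between brass_stem's own z axis and vertical below 0.06 rad and contact force between brass_stem and stop_ring between 1.5 and 50 N and contact force between any of the fingers, the arm and brass_stem above 3 N and linear speed of brass_stem below 0.01 m/s); the arm keeps its last pose, push and grip.
It fails at once if the stem is rammed or forced onto the stop ring with more than 80 N (contact force between brass_stem and stop_ring above 80 N).
It fails at once if the black stem is moved more than 25 mm (distance of black_stem from where it was at the start of the episode above 0.025 m).
It fails at once if the chrome stem is moved more than 25 mm (distance of chrome_stem from where it was at the start of the episode above 0.025 m).
It fails at once if the screwdriver is moved more than 25 mm (distance of screwdriver from where it was at the start of the episode above 0.025 m).
It also fails if it takes over 38 s, if anything falls off the work surface, if the arm or the gripper's body presses on something with over 40 N, if the wrist force passes 120 N, or if a joint passes its speed limit or range.

## Working session

There is one attempt and no reset: what is moved stays moved. The work goes in short steps, Python scripts to look and compute and a shell command to move; the robot and the scene stay as the last step left them, time stands still between calls to the robot, and variables do not carry over. Pictures are saved under pics/ and viewed, at most 10 in all, crops included, and the job is handed in when it is done.

```bash
ls; mkdir -p pics; cat > h.py <<'E'
import numpy as np, cv2
from cell import readout, vision, env
def snap(n):
    s=vision.snapshot(n); np.savez('%s.npz'%n,**{k:np.array(v) for k,v in s.items()}); return s
def load(n): return dict(np.load('%s.npz'%n))
def cloud(s):
    K=s['intrinsics'];R=cv2.Rodrigues(np.array(s['rvec'],float))[0];t=np.array(s['tvec'],float).ravel()
    v,u=np.mgrid[:480,:640];z=s['z_map']
    c=np.stack([(u-K[0,2])/K[0,0]*z,(v-K[1,2])/K[1,1]*z,z],-1)
    w=(c-t)@R; w[z==0]=np.nan; return w
def proj(s,P):
    return cv2.projectPoints(np.array(P,float).reshape(-1,1,3),np.array(s['rvec'],float),np.array(s['tvec'],float),np.array(s['intrinsics'],float),None)[0].reshape(-1,2)
E
python3 - <<'E'
from h import *
for n in('scene','top'):
    s=snap(n);cv2.imwrite(f'pics/{n}0.png',s['img'])
print(readout.observe(),env.grasp_offset)
E
```

```text
pics
{'time': 0.1, 'qpos': array([-9.09912835e-01,  3.59309891e-01,  1.11780721e-02, -2.87125627e-04,
       -1.22405788e+00, -2.88138837e-01]), 'joint_velocities': array([ 0.00014471, -0.00122759,  0.00093502,  0.0005329 , -0.00095283,
       -0.00039721]), 'effort': array([-1.56253889e-03, -5.84764338e+01,  2.94110209e+01,  6.95455536e+00,
       -3.16015627e-03, -1.33717472e-05]), 'tcp_pos': array([ 0.24567219, -0.62827631,  0.23047669]), 'ee_rot': array([-1.85247189e-01,  9.82691699e-01,  6.81390405e-04, -1.98248191e-04]), 'contact_force': array([-0.38690284,  0.07900103, -0.59373274]), 'ft_torque': array([0.02076429, 0.02229563, 0.02243649]), 'gripper_force': 0.0, 'opening': 1.0023127778891316} 0.0187
```

View pics/scene0.png

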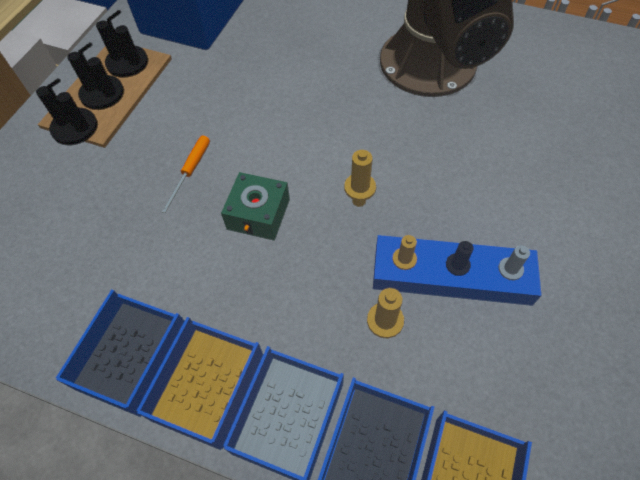

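View pics/top0.png

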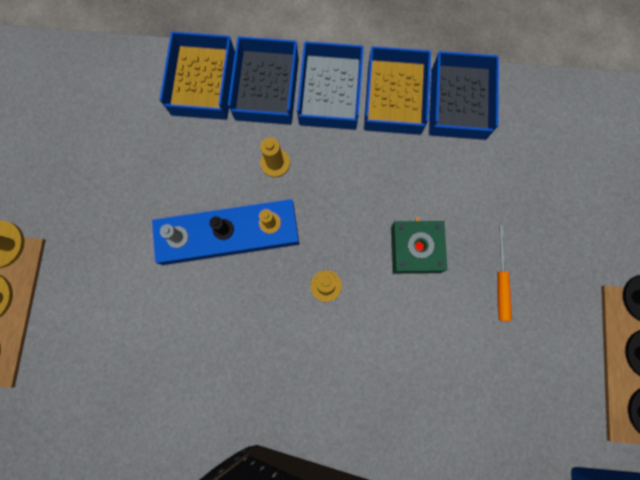

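Scene picture: the blue rack holds a brass stem at (405,250), the black at (460,257) and the chrome at (516,262). The green nest is at (255,200) and the screwdriver at (190,165).

Brass lookalikes in the scene picture are the free-standing stems at (361,175) and (388,310) and the one in the rack at (405,250). In the top picture they are at (325,285), (272,157) and (268,220). There are also yellow parts on the wooden board at left, top (5,240). I choose the rack one, top (268,220): it is the smallest and stands in the rack.

```bash
python3 - <<'E'
from h import *
for n in('top','scene'):
    s=load(n);w=cloud(s);hsv=cv2.cvtColor(s['img'],cv2.COLOR_BGR2HSV)
    H,S,V=[hsv[...,i].astype(int) for i in range(3)]
    def rep(name,m):
        p=w[m];print(n,name,m.sum(),p.mean(0).round(4) if m.sum() else'',p.min(0).round(3) if m.sum() else '',p.max(0).round(3)if m.sum() else '')
    z=w[...,2];v,u=np.mgrid[:480,:640]
    c=(268,220) if n=='top' else (405,250)
    near=(abs(u-c[0])<22)&(abs(v-c[1])<22)
    br=near&(H>14)&(H<32)&(S>110)
    rep('brass',br); rep('nip',br&(z>.113)); rep('col',br&(z>.07)&(z<.108)); rep('flange',br&(z>.04)&(z<.056))
    blue=(H>100)&(H<125)&(S>180)&(abs(z-.045)<.004)&(v>180 if n=='top' else v<310)&(v<300); rep('rack',blue)
    if blue.sum()>50:
        r=cv2.minAreaRect(w[blue][:,:2].astype(np.float32)*1000);print(r)
    g=(H>60)&(H<95)&(S>90)&(abs(z-.06)<.004);rep('nest',g)
    r=cv2.minAreaRect(w[g][:,:2].astype(np.float32)*1000);print(r)
    if n=='top': nc=(420,245)
    else: nc=(255,196)
    st=(abs(u-nc[0])<18)&(abs(v-nc[1])<16)&(S<60)&(abs(z-.065)<.003);rep('ring',st)
    print(cv2.fitEllipse(np.argwhere(st)[:, ::-1].astype(np.float32)) )
    p=proj(s,[[.5,0,0],[.6,0,0],[.5,.1,0]]);print(p.round(0).tolist())
s=load('top');a=cv2.resize(s['img'][140:310,140:460],None,fx=2.5,fy=2.5,interpolation=cv2.INTER_CUBIC);cv2.imwrite('pics/c1.png',a)
E
```

```text
top brass 350 [nan nan nan] [nan nan nan] [nan nan nan]
top nip 71 [0.5654 0.0976 0.1172] [0.554 0.086 0.113] [0.577 0.108 0.124]
top col 64 [0.5579 0.0929 0.0894] [0.553 0.086 0.071] [0.571 0.107 0.108]
top flange 127 [0.5619 0.094  0.0523] [0.546 0.078 0.049] [0.586 0.119 0.056]
top rack 4374 [0.5414 0.1859 0.0464] [0.469 0.04  0.041] [0.619 0.337 0.049]
((543.6333618164062, 189.12893676757812), (90.6458969116211, 289.18414306640625), 13.264444351196289)
top nest 1732 [ 0.5406 -0.2046  0.061 ] [ 0.489 -0.258  0.056] [ 0.596 -0.152  0.064]
((542.5044555664062, -205.29649353027344), (99.29151153564453, 99.9583969116211), 5.526753902435303)
top ring 315 [ 0.5432 -0.2059  0.0655] [ 0.518 -0.231  0.062] [ 0.569 -0.181  0.068]
((420.6219177246094, 244.90380859375), (21.644718170166016, 22.688459396362305), 119.84112548828125)
[[316.0, 262.0], [320.0, 216.0], [269.0, 258.0]]
scene brass 313 [0.572  0.0964 0.0761] [0.553 0.076 0.045] [0.588 0.116 0.12 ]
scene nip 40 [0.5672 0.0964 0.1176] [0.561 0.091 0.113] [0.574 0.102 0.12 ]
scene col 11 [0.5706 0.0955 0.1019] [0.558 0.087 0.076] [0.578 0.109 0.108]
scene flange 177 [0.5743 0.0963 0.0499] [0.553 0.076 0.045] [0.588 0.116 0.056]
scene rack 5185 [0.532  0.1482 0.044 ] [-0.003 -0.712  0.041] [0.811 0.335 0.049]
((327.7143249511719, -188.82159423828125), (897.6129150390625, 747.8826904296875), 28.6081600189209)
scene nest 1588 [ 0.5462 -0.2089  0.059 ] [ 0.27  -0.702  0.056] [ 0.598 -0.155  0.063]
((468.1268310546875, -446.4863586425781), (628.27490234375, 190.9054718017578), 65.02281188964844)
scene ring 272 [ 0.5456 -0.2079  0.0639] [ 0.52  -0.233  0.062] [ 0.571 -0.183  0.067]
((254.09954833984375, 196.2446746826172), (19.0062198638916, 23.160676956176758), 77.75863647460938)
[[364.0, 226.0], [347.0, 269.0], [413.0, 241.0]]
```

View pics/c1.png

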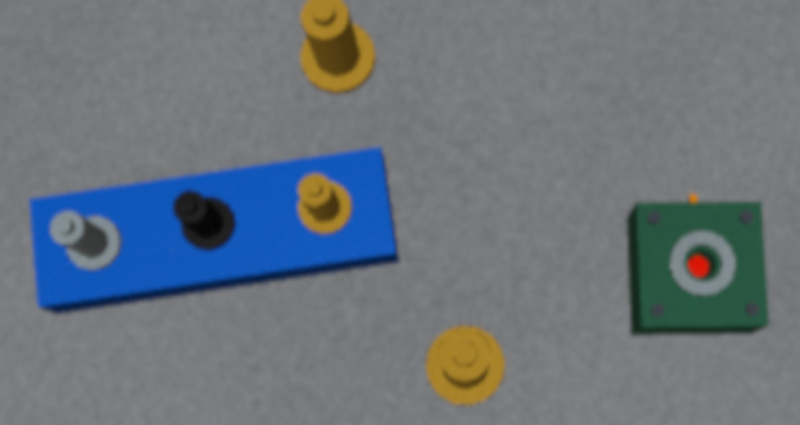

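The crop confirms it: the brass stem in the rack, crop (322,200), is the smallest of the brass ones and has the spigot-in-hole fit. The nest ring is at crop (703,263).

```bash
cat >> h.py <<'E'
from scipy.spatial.transform import Rotation as Ro
def need(target):
    o=readout.observe();R=Ro.from_quat(o['ee_rot']).as_matrix();d=np.array(target)-o['tcp_pos']
    y=np.degrees(np.arctan2(R[1,1],R[0,1]))
    print('t',o['time'],'tcp',o['tcp_pos'].round(4),'yaw_y',y.round(2),'zax',R[:,2].round(4),'slide',(R.T@d*1000).round(1),'F',o['contact_force'].round(1),'open',round(o['opening'],3),'gf',round(o['gripper_force'],1))
E
python3 - <<'E'
from h import *
need([.5663,.097,.22])
for n in('top','scene'):
    s=load(n);w=cloud(s)
    for c in ([(268,150),(325,285)] if n=='top' else [(361,160),(388,300)]):
        q=w[c[1]-20:c[1]+20,c[0]-20:c[0]+20].reshape(-1,3);q=q[q[:,2]>.03];m=q[:,2]>q[:,2].max()-.01;print(n,q[m].mean(0).round(3))
E
```

```text
t 0.1 tcp [ 0.2457 -0.6283  0.2305] yaw_y 111.35 zax [-6.0e-04  1.3e-03 -1.0e+00] slide [-562.7  558.7   11.2] F [-0.4  0.1 -0.6] open 1.002 gf 0.0
top [0.691 0.1   0.157]
top [ 0.447 -0.025  0.157]
scene [ 0.45  -0.028  0.154]
scene [0.694 0.099 0.154]
```

```bash
python3 -m inch '[{"slide":[-0.01,0.01,0],"turn":0,"fingers":0.055},{"slide":[-0.02,0.02,0],"turn":0,"fingers":0.055},{"slide":[-0.028,0.028,0],"turn":0,"fingers":0.055},{"slide":[-0.028,0.028,0],"turn":0,"fingers":0.055},{"slide":[-0.028,0.028,0],"turn":0,"fingers":0.055},{"slide":[-0.028,0.028,0],"turn":0,"fingers":0.055},{"slide":[-0.028,0.028,0],"turn":0,"fingers":0.055},{"slide":[-0.028,0.028,0],"turn":0,"fingers":0.055},{"slide":[-0.028,0.028,0],"turn":0,"fingers":0.055},{"slide":[-0.028,0.028,0],"turn":0,"fingers":0.055},{"slide":[-0.028,0.028,0],"turn":0,"fingers":0.055},{"slide":[-0.028,0.028,0],"turn":0,"fingers":0.055},{"slide":[-0.028,0.028,0],"turn":0,"fingers":0.055},{"slide":[-0.028,0.028,0],"turn":0,"fingers":0.055},{"slide":[-0.028,0.028,0],"turn":0,"fingers":0.055},{"slide":[-0.028,0.028,0],"turn":0,"fingers":0.055},{"slide":[-0.028,0.028,0],"turn":0,"fingers":0.055},{"slide":[-0.028,0.028,0],"turn":0,"fingers":0.055},{"slide":[-0.028,0.028,0],"turn":0,"fingers":0.055},{"slide":[-0.02,0.02,0],"turn":0,"fingers":0.055}]'
python3 -m inch '[{"slide":[-0.02,0.02,0],"turn":2,"fingers":0.055},{"slide":[-0.01,0.01,0],"turn":2,"fingers":0.055},{"slide":[0,0,0],"turn":2,"fingers":0.055},{"slide":[0,0,0],"turn":2,"fingers":0.055},{"slide":[0,0,0],"turn":0,"fingers":0.055},{"slide":[0,0,0],"turn":0,"fingers":0.055}]'
python3 -c "
from h import *
need([.5663,.097,.074])"
```

```text
time: 1.77
tcp_pos: [0.5445, 0.056, 0.2311]
ee_rot: [-0.186, 0.983, 0.0, 0.0]
contact_force: [-0.9, -0.5, -0.3]
opening: 0.646
gripper_force: 0.0
time: 2.27
tcp_pos: [0.5611, 0.0917, 0.2311]
ee_rot: [-0.117, 0.993, -0.0, -0.0]
contact_force: [0.5, -0.0, 0.2]
opening: 0.647
gripper_force: 0.0
t 2.2667 tcp [0.5611 0.0917 0.2311] yaw_y 103.44 zax [-5.e-04 -1.e-04 -1.e+00] slide [ -6.4   3.9 157.1] F [ 0.5 -0.   0.2] open 0.647 gf 0.0
```

```bash
python3 -m inch '[{"slide":[-0.003,0.002,0],"turn":0,"fingers":0.055},{"slide":[-0.0035,0.002,0.01],"turn":0,"fingers":0.055},{"slide":[0,0,0.02],"turn":0,"fingers":0.055},{"slide":[0,0,0.02],"turn":0,"fingers":0.055},{"slide":[0,0,0.02],"turn":0,"fingers":0.055},{"slide":[0,0,0.02],"turn":0,"fingers":0.055},{"slide":[0,0,0.02],"turn":0,"fingers":0.055},{"slide":[0,0,0.015],"turn":0,"fingers":0.055},{"slide":[0,0,0.01],"turn":0,"fingers":0.055},{"slide":[0,0,0.01],"turn":0,"fingers":0.055},{"slide":[0,0,0.007],"turn":0,"fingers":0.055},{"slide":[0,0,0.005],"turn":0,"fingers":0.055},{"slide":[0,0,0],"turn":0,"fingers":0.055},{"slide":[0,0,0],"turn":0,"fingers":0.055}]'
python3 - <<'E'
from h import *
need([.5663,.097,.074])
a=snap('top')['img'];b=snap('scene')['img']
f=lambda im,u,v:cv2.resize(im[v-45:v+45,u-45:u+45],(400,400),interpolation=cv2.INTER_CUBIC)
cv2.imwrite('pics/c2.png',np.hstack([f(a,268,215),f(b,405,235)]))
E
```

```text
time: 3.43
tcp_pos: [0.5672, 0.097, 0.0746]
ee_rot: [-0.116, 0.993, 0.0, 0.0]
contact_force: [1.0, 0.7, 0.3]
opening: 0.645
gripper_force: 0.0
t 3.4333 tcp [0.5672 0.097  0.0746] yaw_y 103.37 zax [ 4.e-04  1.e-04 -1.e+00] slide [0.9 0.2 0.6] F [1.  0.7 0.3] open 0.645 gf 0.0
```

View pics/c2.png

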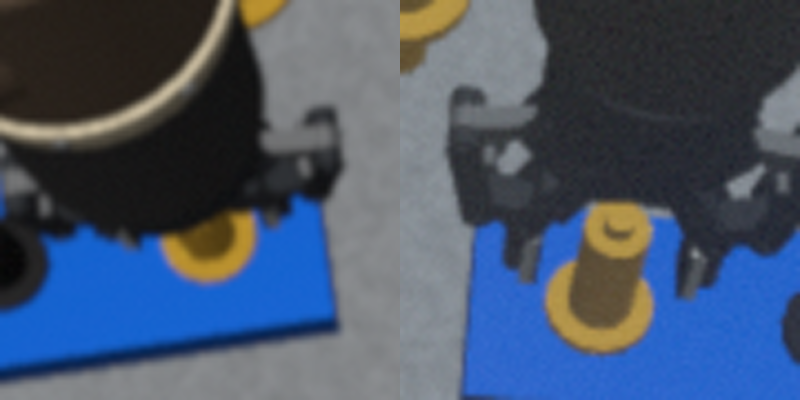

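The left panel shows the stem hidden behind the gripper. The right panel shows the brass column at (605,260) between the finger tips at (525,265) and (690,280). I close the fingers now.

```bash
python3 -m inch '[{"slide":[0,0,0],"turn":0,"fingers":0.015},{"slide":[0,0,0],"turn":0,"fingers":0.015},{"slide":[0,0,0],"turn":0,"fingers":0.015},{"slide":[0,0,0],"turn":0,"fingers":0.015},{"slide":[0,0,0],"turn":0,"fingers":0.015},{"slide":[0,0,0],"turn":0,"fingers":0.015},{"slide":[0,0,0],"turn":0,"fingers":0.015},{"slide":[0,0,0],"turn":0,"fingers":0.015},{"slide":[0,0,-0.005],"turn":0,"fingers":0.015},{"slide":[0,0,-0.01],"turn":0,"fingers":0.015},{"slide":[0,0,-0.015],"turn":0,"fingers":0.015},{"slide":[0,0,-0.02],"turn":0,"fingers":0.015},{"slide":[0,0,-0.02],"turn":0,"fingers":0.015},{"slide":[0,0,-0.015],"turn":0,"fingers":0.015},{"slide":[0,0,-0.01],"turn":0,"fingers":0.015},{"slide":[0,0,-0.005],"turn":0,"fingers":0.015},{"slide":[0,0,0],"turn":0,"fingers":0.015},{"slide":[0,0,0],"turn":0,"fingers":0.015}]'
python3 -c "
from h import *
need([.5444,-.2069,.17])
s=snap('scene');cv2.imwrite('pics/c3.png',cv2.resize(s['img'][130:310,290:530],(800,600),interpolation=cv2.INTER_CUBIC))"
```

```text
time: 5.03
tcp_pos: [0.5665, 0.0968, 0.1737]
ee_rot: [-0.116, 0.993, 0.0, -0.0]
contact_force: [-0.1, -0.1, -2.3]
opening: 0.284
gripper_force: 59.0
t 5.0333 tcp [0.5665 0.0968 0.1737] yaw_y 103.34 zax [-9.e-04  0.e+00 -1.e+00] slide [  91.6 -290.4    3.7] F [-0.1 -0.1 -2.3] open 0.284 gf 59.0
```

View pics/c3.png

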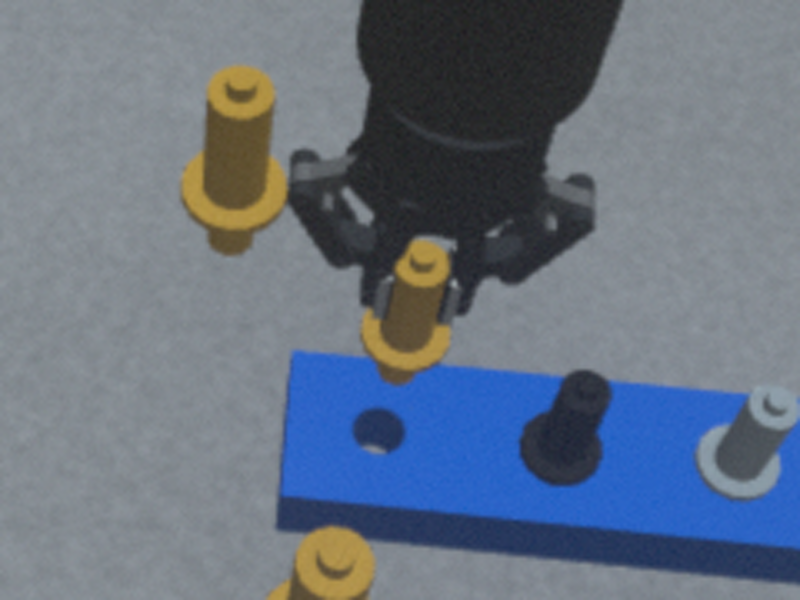

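The crop shows the stem lifted in the fingers at (410,310), hanging upright and clear of the empty hole at (378,432). The black and chrome stems are undisturbed.

```bash
python3 -m inch '[{"slide":[0.003,-0.010,0],"turn":0,"fingers":0.015},{"slide":[0.006,-0.020,0],"turn":0,"fingers":0.015},{"slide":[0.006,-0.020,0],"turn":0,"fingers":0.015},{"slide":[0.007,-0.020,0],"turn":0,"fingers":0.015},{"slide":[0.007,-0.020,0],"turn":0,"fingers":0.015},{"slide":[0.007,-0.020,0],"turn":0,"fingers":0.015},{"slide":[0.007,-0.020,0],"turn":0,"fingers":0.015},{"slide":[0.006,-0.020,0],"turn":0,"fingers":0.015},{"slide":[0.006,-0.020,0],"turn":0,"fingers":0.015},{"slide":[0.006,-0.020,0],"turn":0,"fingers":0.015},{"slide":[0.006,-0.020,0],"turn":0,"fingers":0.015},{"slide":[0.006,-0.020,0],"turn":0,"fingers":0.015},{"slide":[0.006,-0.020,0],"turn":0,"fingers":0.015},{"slide":[0.006,-0.020,0],"turn":0,"fingers":0.015},{"slide":[0.005,-0.014,0],"turn":0,"fingers":0.015},{"slide":[0.002,-0.006,0],"turn":0,"fingers":0.015},{"slide":[0,0,0],"turn":0,"fingers":0.015},{"slide":[0,0,0],"turn":0,"fingers":0.015},{"slide":[0,0,0],"turn":0,"fingers":0.015}]'
python3 - <<'E'
from h import *
need([.5444,-.2069,.17])
s=snap('scene');o=readout.observe();t=o['tcp_pos']
u,v=proj(s,[[t[0],t[1],.16]])[0].astype(int)
x0,y0=u-60,v-45
im=cv2.resize(s['img'][y0:y0+90,x0:x0+120],(800,600),interpolation=cv2.INTER_CUBIC);cv2.imwrite('pics/c4.png',im);print(x0,y0)
# expected outlines if the stem axis is at the TCP
for z,r,nm in((.218,.006,'nip'),(.210,.013,'coltop'),(.150,.022,'fltop'),(.144,.022,'flbot'),(.108,.007,'end')):
    a=np.linspace(0,2*np.pi,64);p=proj(s,np.c_[t[0]+r*np.cos(a),t[1]+r*np.sin(a),a*0+z])
    p=((p-[x0,y0])*800/120);print(nm,p.mean(0).round(),p.min(0).round(),p.max(0).round())
J=[(proj(s,[[t[0]+d[0],t[1]+d[1],.15]])-proj(s,[[t[0],t[1],.15]]))*800/120 for d in((.01,0),(0,.01))];print('px per 10mm x,y',J)
E
```

```text
time: 6.67
tcp_pos: [0.5443, -0.206, 0.1739]
ee_rot: [-0.116, 0.993, 0.0, -0.0]
contact_force: [-0.4, -0.7, -2.5]
opening: 0.284
gripper_force: 59.2
t 6.6667 tcp [ 0.5443 -0.206   0.1739] yaw_y 103.37 zax [-6.e-04  2.e-04 -1.e+00] slide [ 0.1 -0.9  3.9] F [-0.4 -0.7 -2.5] open 0.284 gf 59.2
187 119
nip [370. 159.] [346. 140.] [395. 178.]
coltop [375. 181.] [323. 140.] [428. 221.]
fltop [410. 331.] [327. 263.] [494. 397.]
flbot [413. 345.] [330. 278.] [497. 411.]
end [433. 424.] [407. 403.] [458. 445.]
px per 10mm x,y [array([[-16.01554406,  28.70925879]]), array([[34.63609832, 10.30678312]])]
```

View pics/c4.png

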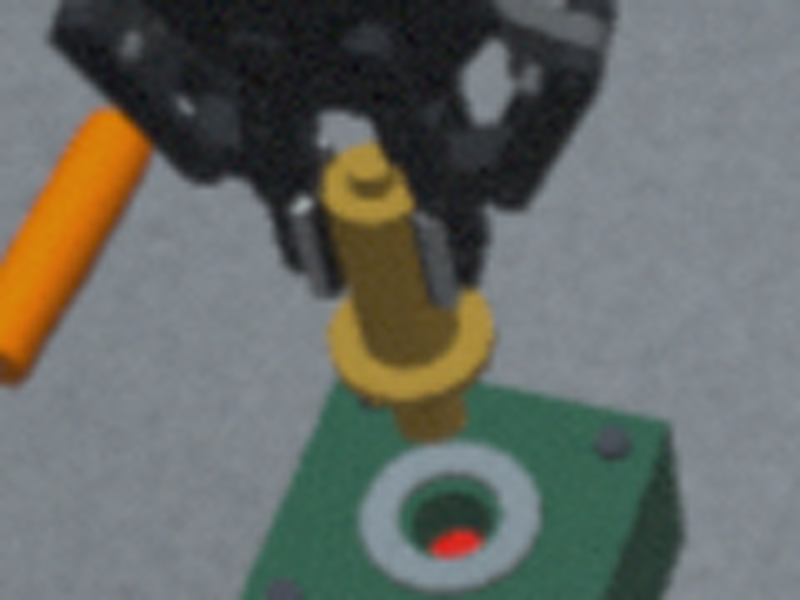

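The crop shows the stem upright in the fingers: flange x 329–495 with its lowest edge at y≈404, spigot lowest edge at y≈443. The stop ring spans x 359–541 and y 443–592. Next I fit both.

```bash
python3 - <<'E'
from h import *
from scipy.optimize import least_squares as ls
s=load('scene');a=np.linspace(0,2*np.pi,180)
def box(c,z,r):
    p=(proj(s,np.c_[c[0]+r*np.cos(a),c[1]+r*np.sin(a),a*0+z])-[187,119])*800/120;return np.r_[p.min(0),p.max(0)]
obs=np.array([359,443,541,592])
f=ls(lambda c:box(c,.065,.026)-obs,[.544,-.206]);print('ring',f.x,f.fun)
def st(c):
    b=box(c,.144,.022);t=box(c,.15,.022);k=box(c,.210,.013);e=box(c,.108,.007)
    return np.array([t[0]-329,b[2]-495,b[3]-404,k[0]-322,k[3]-224,e[3]-443])
f=ls(st,[.544,-.206]);print('stem',f.x,f.fun)
E
```

```text
ring [ 0.54585026 -0.20639603] [-0.47881951 -1.04197847  0.47878511  0.97223525]
stem [ 0.54393367 -0.20611217] [-2.42986515  1.80393754  4.81780686  0.5980203  -4.63719539 -0.11840472]
```

```bash
python3 -m inch '[{"slide":[-0.001,0,0.005],"turn":0,"fingers":0.015},{"slide":[0,0,0.010],"turn":0,"fingers":0.015},{"slide":[0,0,0.010],"turn":0,"fingers":0.015},{"slide":[0,0,0.008],"turn":0,"fingers":0.015},{"slide":[0,0,0.004],"turn":0,"fingers":0.015},{"slide":[0,0,0.004],"turn":0,"fingers":0.015},{"slide":[0,0,0.004],"turn":0,"fingers":0.015},{"slide":[0,0,0.002],"turn":0,"fingers":0.015},{"slide":[0,0,0.002],"turn":0,"fingers":0.015},{"slide":[0,0,0.002],"turn":0,"fingers":0.015},{"slide":[0,0,0],"turn":0,"fingers":0.015},{"slide":[0,0,0],"turn":0,"fingers":0.015}]'
```

```text
time: 7.72
tcp_pos: [0.5455, -0.2063, 0.1234]
ee_rot: [-0.116, 0.993, -0.0, 0.0]
contact_force: [0.3, 0.4, -2.6]
opening: 0.287
gripper_force: 59.2
```

```bash
python3 -m inch '[{"slide":[0,0,0.002],"turn":0,"fingers":0.015},{"slide":[0,0,0.002],"turn":0,"fingers":0.015},{"slide":[0,0,0.002],"turn":0,"fingers":0.015},{"slide":[0,0,0.002],"turn":0,"fingers":0.015},{"slide":[0,0,0.002],"turn":0,"fingers":0.015},{"slide":[0,0,0.001],"turn":0,"fingers":0.015},{"slide":[0,0,0],"turn":0,"fingers":0.015},{"slide":[0,0,0],"turn":0,"fingers":0.015}]'
```

```text
time: 8.38
tcp_pos: [0.5453, -0.2063, 0.1121]
ee_rot: [-0.116, 0.993, 0.0, -0.0]
contact_force: [0.2, -0.5, -3.1]
opening: 0.279
gripper_force: 59.2
```

```bash
python3 -m inch '[{"slide":[0,0,0.002],"turn":0,"fingers":0.015},{"slide":[0,0,0.002],"turn":0,"fingers":0.015},{"slide":[0,0,0.002],"turn":0,"fingers":0.015},{"slide":[0,0,0.001],"turn":0,"fingers":0.015},{"slide":[0,0,0.001],"turn":0,"fingers":0.015},{"slide":[0,0,0.001],"turn":0,"fingers":0.015},{"slide":[0,0,0],"turn":0,"fingers":0.015},{"slide":[0,0,0],"turn":0,"fingers":0.015}]'
python3 -m inch '[{"slide":[0,0,0.001],"turn":0,"fingers":0.015},{"slide":[0,0,0.001],"turn":0,"fingers":0.015},{"slide":[0,0,0.001],"turn":0,"fingers":0.015},{"slide":[0,0,0.001],"turn":0,"fingers":0.015},{"slide":[0,0,0],"turn":0,"fingers":0.015},{"slide":[0,0,0],"turn":0,"fingers":0.015}]'
```

```text
time: 9.05
tcp_pos: [0.5457, -0.2064, 0.1038]
ee_rot: [-0.116, 0.993, -0.0, 0.0]
contact_force: [-2.0, -0.8, 5.2]
opening: 0.281
gripper_force: 60.1
time: 9.55
tcp_pos: [0.5457, -0.2064, 0.0999]
ee_rot: [-0.116, 0.993, -0.0, 0.0]
contact_force: [-2.6, 0.5, 6.7]
opening: 0.28
gripper_force: 60.4
```

```bash
python3 -m inch '[{"slide":[0,0,0.001],"turn":0,"fingers":0.015},{"slide":[0,0,0.001],"turn":0,"fingers":0.015},{"slide":[0,0,0.001],"turn":0,"fingers":0.015},{"slide":[0,0,0],"turn":0,"fingers":0.015},{"slide":[0,0,0],"turn":0,"fingers":0.015}]'
python3 -m inch '[{"slide":[0,0,0.0005],"turn":0,"fingers":0.015},{"slide":[0,0,0.0005],"turn":0,"fingers":0.015},{"slide":[0,0,0],"turn":0,"fingers":0.015},{"slide":[0,0,0],"turn":0,"fingers":0.015}]'
```

```text
time: 9.97
tcp_pos: [0.5458, -0.2064, 0.0972]
ee_rot: [-0.117, 0.993, -0.0, 0.0]
contact_force: [-2.7, -0.1, 8.9]
opening: 0.279
gripper_force: 60.7
time: 10.3
tcp_pos: [0.5458, -0.2065, 0.0964]
ee_rot: [-0.117, 0.993, -0.0, 0.001]
contact_force: [-3.8, 0.8, 9.9]
opening: 0.282
gripper_force: 60.8
```

```bash
python3 -m inch '[{"slide":[0.0005,0,0],"turn":0,"fingers":0.015},{"slide":[0.0005,0,0.0005],"turn":0,"fingers":0.015},{"slide":[0,0,0.0005],"turn":0,"fingers":0.015},{"slide":[0,0,0],"turn":0,"fingers":0.015},{"slide":[0,0,0],"turn":0,"fingers":0.015}]'
python3 -m inch '[{"slide":[0,0,0.0005],"turn":0,"fingers":0.015},{"slide":[0,0,0],"turn":0,"fingers":0.015},{"slide":[0,0,0],"turn":0,"fingers":0.015}]'
```

```text
time: 10.72
tcp_pos: [0.5455, -0.2065, 0.0955]
ee_rot: [-0.117, 0.993, -0.0, 0.001]
contact_force: [-1.8, 1.3, 9.6]
opening: 0.281
gripper_force: 60.6
time: 10.97
tcp_pos: [0.5455, -0.2065, 0.0951]
ee_rot: [-0.117, 0.993, -0.0, 0.001]
contact_force: [-1.9, 1.3, 8.6]
opening: 0.283
gripper_force: 60.6
```

```bash
python3 -m inch '[{"slide":[0.0005,0,0.0005],"turn":0,"fingers":0.015},{"slide":[0,0,0],"turn":0,"fingers":0.015},{"slide":[0,0,0],"turn":0,"fingers":0.015}]'
python3 -m inch '[{"slide":[0,0,0.0005],"turn":0,"fingers":0.015},{"slide":[0,0,0],"turn":0,"fingers":0.015},{"slide":[0,0,0],"turn":0,"fingers":0.015}]'
```

```text
time: 11.22
tcp_pos: [0.5455, -0.2066, 0.0949]
ee_rot: [-0.117, 0.993, -0.0, 0.002]
contact_force: [-2.4, 1.7, 12.2]
opening: 0.277
gripper_force: 60.9
time: 11.47
tcp_pos: [0.5455, -0.2065, 0.0949]
ee_rot: [-0.117, 0.993, -0.0, 0.002]
contact_force: [-3.5, 3.3, 15.7]
opening: 0.283
gripper_force: 61.4
```

TCP z has stopped at 0.0949 while the force rises, so the flange is on the ring. I add a firm push.

```bash
python3 -m inch '[{"slide":[0,0,0.0005],"turn":0,"fingers":0.015},{"slide":[0,0,0.0005],"turn":0,"fingers":0.015},{"slide":[0,0,0],"turn":0,"fingers":0.015},{"slide":[0,0,0],"turn":0,"fingers":0.015},{"slide":[0,0,0],"turn":0,"fingers":0.015}]'
python3 -m inch '[{"slide":[0,0,0.0005],"turn":0,"fingers":0.015},{"slide":[0,0,0],"turn":0,"fingers":0.015},{"slide":[0,0,0],"turn":0,"fingers":0.015},{"slide":[0,0,0],"turn":0,"fingers":0.015}]'
python3 - <<'E'
from h import *
s=snap('scene');need([.5455,-.2065,.0949])
cv2.imwrite('pics/c5.png',cv2.resize(s['img'][150:240,195:315],(800,600),interpolation=cv2.INTER_CUBIC))
E
```

```text
time: 11.88
tcp_pos: [0.5456, -0.2066, 0.0948]
ee_rot: [-0.117, 0.993, -0.001, 0.002]
contact_force: [-5.9, 4.8, 23.5]
opening: 0.277
gripper_force: 62.3
time: 12.22
tcp_pos: [0.5456, -0.2066, 0.0948]
ee_rot: [-0.117, 0.993, -0.001, 0.002]
contact_force: [-7.2, 5.8, 27.1]
opening: 0.283
gripper_force: 62.7
t 12.2667 tcp [ 0.5456 -0.2066  0.0948] yaw_y 103.43 zax [ 4.2e-03 -9.0e-04 -1.0e+00] slide [ 0.1  0.1 -0.1] F [-7.8  6.5 27.4] open 0.279 gf 62.7
```

View pics/c5.png

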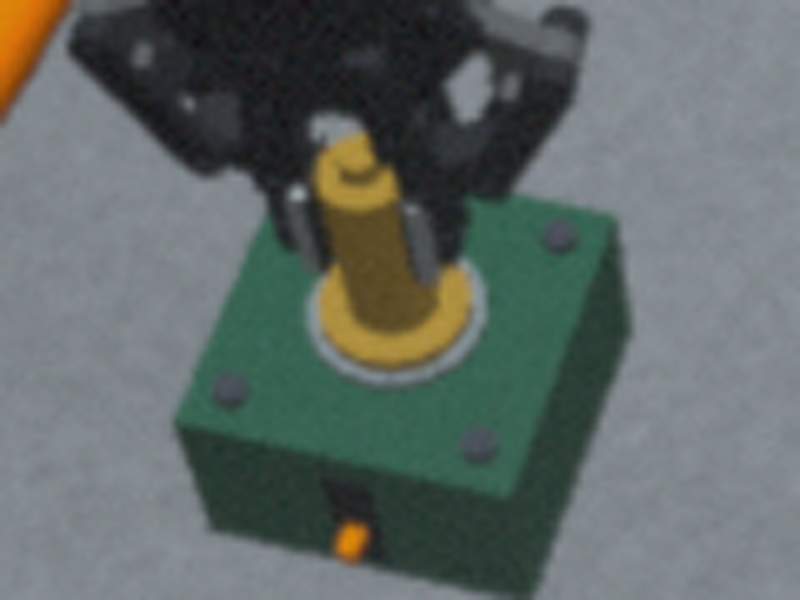

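The picture shows the flange at (395,315) flat on the ring and concentric with it. The orange pin is low in its slot at (352,542). The push is about 27 N, so I estimate 15 N or more on the ring. I hand in.

```bash
python3 -c "
from cell import env
print(env.close_job())"
```

```text
the job is handed in; nothing more can be done
None
```

The brass stem is in the green nest with its flange flat on the stop ring, held down with about 27 N when I handed in at 12.3 s; the hand-in gave no verdict, and I saw no sign that the other stems or the screwdriver were disturbed.

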